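Clear a jammed cassette track beside the microscope

ROBOT

A 6-joint arm with a two-finger parallel gripper is mounted at the origin on the work surface. World frame = base frame: x ahead of the robot, y to its left, z up, the work surface at z = 0. Lengths are in m, angles in rad, forces in N, time in s.
With the tool pointing down it reaches from about 0.25 to 0.775 m from the base axis. Payload 4 kg.
Tool frame: the origin (TCP) lies at the very end of the fingers, on their centre line; the grasp point (between the pads) lies 19 mm behind it (robot.tcp_to_grasp is the distance from the TCP to the grasp point, in m); z points along the fingers, y is the line along which they close (so a half turn about z gives the same grasp; the last joint's range is limited). The gripper opens to 94 mm and grips with 3 to 60 N. Pads are 16 mm wide; open, the fingers measure 119 mm over their backs; the gripper's body (75 mm by 177 mm) begins 78 mm behind the grasp point.
Start: joints at [1.197, 0.087, 1.371, -0, 1.684, -0.103], TCP at [0.147, 0.53, 0.206] pointing down, gripper open.
Joint ranges: [-3.1, 3.1], [-0.76, 2.03], [0.27, 2.55], [-1.08, 4.22], [0.17, 2.65], [-2.57, 2.57]. Speed limits (rad/s): [2.79, 2.79, 3.14, 3.14, 3.14, 3.14].

INTERFACE

Orientations are given as [roll, pitch, yaw] about the fixed x, y, z axes, in that order (R = Rz(yaw) Ry(pitch) Rx(roll)).
In Python, from bench import robot, imaging gives the robot as it stands (robot), with the cameras (imaging).
- The arm moves only by the tool hand_motion, called after "Call:" by a JSON object that holds its "op" and its "data". Schema: {"type":"object","properties":{"steps":{"type":"array","items":{"type":"number"},"minItems":5,"maxItems":100},"only":{"type":"string"},"quiet":{"type":"boolean"},"lines":{"type":"string"}},"required":["steps"],"additionalProperties":false}. steps is one flat list of numbers that holds 1 to 20 rows one after another, with no inner brackets; each row has 5 numbers: the finger opening in m, then dx, dy, dz in fractions of the full range, 1 being 0.75 m, then a turn about the tool's z in a scale on which 1.0 is 360 degrees; each row shifts and turns the commanded pose from where the row before left it, along the tool's axes as they then stand; what a row does not reach is not made up. A row lasts 1/12 s, in which the tool goes at most 0.0417 m and 0.125 rad, less where a joint would pass 70% of its speed; a pose out of reach is approached as far as the arm can. The fingers move at their own pace and stop on an object; the grip force is fixed at half the most. Time passes only in rows, so rows that do not move let the fingers close. The tool returns the time, the measured TCP pose, the force, the opening and the grip force at its end. only (a regular expression) keeps the lines of the reply that match it, lines (a string "A,B") keeps lines A to B, and quiet returns only ok. Input that does not fit is refused with a message, and nothing moves.
- robot.get_obs(): the state, without advancing time (a new reading comes with each control period).
- imaging.snapshot(name): name is "scene" or "top" or "wrist"; returns a dict with "color" (384x512x3 uint8, blue, green, red), "fx", "fy", "cx", "cy" (pixels), "k1" (the pictures are not rectified: a ray, as slopes to the right and down, at radius r is drawn at 1 + k1 r^2 times it, then the intrinsics apply), "extrinsics" (4x4, takes a point from world to camera coordinates). Camera axes: x right, y down, z forward; pixel columns grow to the right and rows downward; lengths in m; the calibration is good to about 2 mm. A picture is of the moment at which its call begins. There is no depth.
- robot.close_job(): hands the job in; it is judged then, once.
The state is a dict: "time": time; "joint_positions": joint angles; "qvel": joint speeds; "joint_torque": joint torques, N m; "tool_pos": TCP position; "ee_rot": TCP orientation; "wrist_force": force on the tool from outside, world axes, zero at the start; "wrist_torque": the same for the moment, N m; "width": finger opening in m; "finger_force": force on a finger pad.
Only numpy, scipy, OpenCV 4.12 (cv2) and the standard library are available. Lean on these libraries where they do the work, as an engineer would, in place of code of your own. Each camera call takes 0.05 s, during which the arm holds its last target. There are 200 camera calls.

TASK

A broken-off piece of a cassette is lodged in one of the two T-slots of the cassette track on the microscopy bench. Take the narrow-bladed scraper from its stand, lower its blade into that slot behind the piece and push the piece along and out of the open end, so that it drops into the catch tray; do not touch the piece with the gripper, and leave the whole cassette in the other slot where it is. Finally let go of the scraper so that it stands upright by itself, either in the slot (its flange resting on the track) or back in its stand.

Things in the scene. Friction and masses are not known exactly. Their poses are not given: they have to be found in the camera images.
- track: Fixed aluminium block, 124 (x) by 200 (y) mm, 40 high; origin: centre of its underside. Two T-slots along y, centres at x = -30 and +30: floor 20 above the bench, channel 34 wide up to 34 height, then lips to 40 leaving a mouth 24 wide. Closed at +y (wall y 88 to 100), open at y = -100, where a grey tray is fixed: inside y -100 to -189, x -63 to 63, floor 4 high, walls 30 high.
- broken_piece: The lodged scrap: short broken end of a white plastic cassette, loose under the lips of one slot, seen through the mouth. 28 mm wide (x, across the slot), 24 long (y, along it, with the ragged break at +y), 10 thick, about 20 g; slides with light friction, cannot be lifted out. Origin: centre of its underside.
- whole_cassette: An intact white plastic cassette in the other slot, told apart by its length: 28 mm wide (x), 40 long (y), 10 thick. Origin: centre of its underside. To be left where it is.
- scraper: Narrow scraper, 120 g, upright in a grey stand 24 mm high. Origin: centre of the blade's lower end, z up. Blade 12 (x) by 6 (y) mm, z 0 to 17; flange 50 (x) by 36 (y), z 17 to 23, rests on the stand or a slot's lips and keeps it upright; black rectangular handle 30 (x) by 22 (y), z 23 to 93. Not the similar tool with a round knob and 84 mm flange: its blade is too wide for the slots.

How it is judged:
By the outcome, as a careful person would: the job done as asked, in the order asked, and still so for the second after the job is handed in, with the robot touching nothing.
It also fails if it takes over 43 s, if anything falls off the work surface, if the arm or the gripper's body presses on something with over 40 N, if the wrist force passes 120 N, or if a joint passes its speed limit or range.

## Working session

There is one attempt and no reset: what is moved stays moved. The work goes in short steps, Python scripts to look and compute and a tool call to move; the robot and the scene stay as the last step left them, time stands still between calls to the robot, and variables do not carry over. Pictures are saved under pics/ and viewed, at most 10 in all, crops included, and the job is handed in when it is done.

```bash
ls; mkdir -p pics
```

Run:
```python
from bench import robot, imaging
import cv2,numpy as np
for n in("scene","top"):
    s=imaging.snapshot(n);cv2.imwrite(f"pics/{n}0.png",s["color"])
    np.savez(f"{n}0.npz",**s);print(n,s["fx"],s["cx"],s["cy"],s["k1"],np.round(s["extrinsics"],3).tolist())
o=robot.get_obs();print(o["time"],o["tool_pos"],o["ee_rot"])
```

```text
bench.py
pics
scene 409.86400105721964 260.25167316067717 194.463759403236 -0.07670407518535681 [[0.604, 0.797, 0.001, -0.273], [0.48, -0.363, -0.798, -0.232], [-0.635, 0.483, -0.602, 1.304], [0.0, 0.0, 0.0, 1.0]]
top 445.4589164006158 255.4703325704707 191.0607045244439 -0.13437270055324063 [[0.03, -0.999, 0.014, -0.065], [-0.981, -0.032, -0.192, 0.512], [0.192, -0.008, -0.981, 0.722], [0.0, 0.0, 0.0, 1.0]]
0.1 [0.14695109 0.52948669 0.20442405] [-3.13959619e+00 -1.96598365e-04  2.87082328e+00]
```

View pics/top0.png

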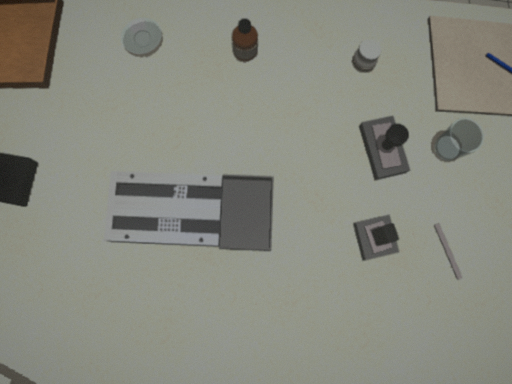

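View pics/scene0.png

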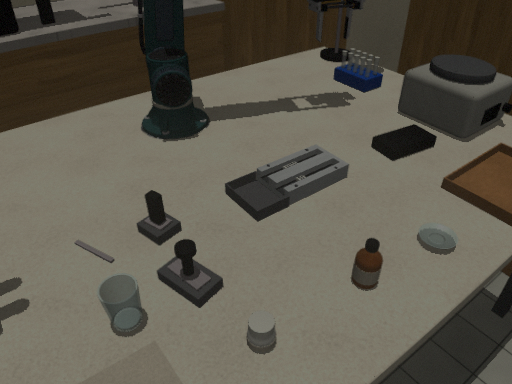

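The top view shows the track at (107–220, 172–245) and the tray on its right at (220–273). The short piece is in the upper slot near (180, 191) and the whole cassette in the lower one near (169, 225). The scraper has the square stand at (377, 236), with its handle top near (385, 233). In the scene view the scraper is near (157, 210). Next I'll zoom in.

Create h.py:
```python
import numpy as np,cv2
def load(n): return dict(np.load(n,allow_pickle=True))
def KD(s): return np.array([[s["fx"],0,s["cx"]],[0,s["fy"],s["cy"]],[0,0,1]],float),np.array([s["k1"],0,0,0],float)
def ray(s,px):
    K,D=KD(s);u=cv2.undistortPoints(np.array([[px]],float),K,D)[0,0]
    E=np.array(s["extrinsics"]);R=E[:3,:3];return -R.T@E[:3,3],R.T@np.array([u[0],u[1],1])
def plane(s,px,z):
    c,d=ray(s,px);return c+d*(z-c[2])/d[2]
def tri(s1,p1,s2,p2):
    c1,d1=ray(s1,p1);c2,d2=ray(s2,p2)
    t=np.linalg.lstsq(np.c_[d1,-d2],c2-c1,rcond=None)[0];a=c1+t[0]*d1;b=c2+t[1]*d2
    return (a+b)/2,np.linalg.norm(a-b)
def proj(s,p):
    K,D=KD(s);E=np.array(s["extrinsics"])
    return cv2.projectPoints(np.array([p],float),cv2.Rodrigues(E[:3,:3])[0],E[:3,3],K,D)[0][0,0]
```

Run:
```python
import cv2,numpy as np
t=cv2.imread("pics/top0.png");s=cv2.imread("pics/scene0.png")
f=lambda im,x,y,w,h,k:cv2.convertScaleAbs(cv2.resize(im[y:y+h,x:x+w],None,fx=k,fy=k,interpolation=cv2.INTER_CUBIC),alpha=1.4,beta=20)
a=np.hstack([f(t,352,210,50,50,6),f(s,132,185,60,60,5)])
b=f(t,100,165,200,90,3)
o=np.zeros((300+270,600,3),np.uint8);o[:300]=a;o[300:,:600]=b
cv2.imwrite("pics/z0.png",o)
```

```text
(no output)
```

View pics/z0.png

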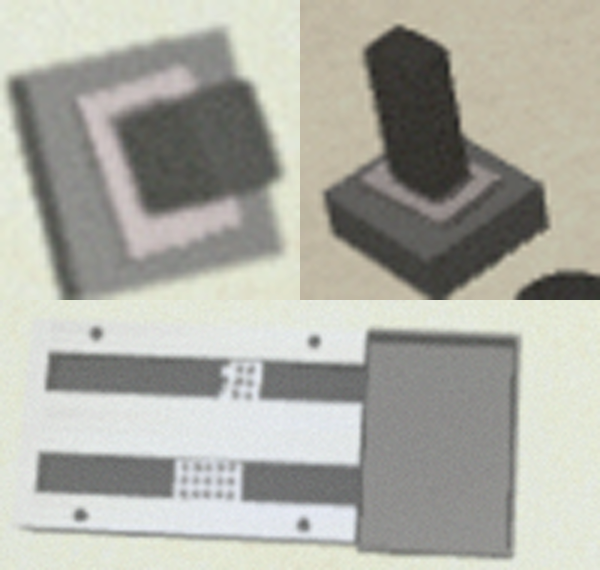

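The zoom shows the scraper flange corners in the top crop at (78,97), (187,68), (240,222) and (130,258), and the outer handle-top corners at (247,80) and (283,178). In the scene crop the handle-top corners are (65,48), (98,27) and (147,50). The ragged piece spans about 222–262 in the upper slot, and the 40 mm cassette spans 175–242 in the lower one.

Run:
```python
from h import *
T=load("top0.npz");S=load("scene0.npz")
ct=lambda x,y,k=6,ox=352,oy=210:((x+.5)/k-.5+ox,(y+.5)/k-.5+oy)
cs=lambda x,y:ct(x,y,5,132,185)
tk=lambda x,y:ct(x,y-300,3,100,165)
np.set_printoptions(precision=4,suppress=True)
print("handle(-,-)",tri(T,ct(283,178),S,cs(65,48)))
print("stand/flange corner nearest",tri(T,ct(78,97),S,cs(500-300,178)), "flange(+,-)?",tri(T,ct(187,68),S,cs(443-300,222)))
fl=np.array([plane(T,ct(*p),.03) for p in((78,97),(187,68),(240,222),(130,258))]);print("flange",fl,fl.mean(0))
print([np.linalg.norm(fl[i]-fl[(i+1)%4]) for i in range(4)],[np.degrees(np.arctan2(*(fl[i]-fl[j])[[1,0]])) for i,j in((0,3),(1,2))])
for n,z,ps in(("slots up",.04,((48,353),(46,390),(365,366),(365,401))),("slots lo",.04,((39,453),(37,491),(360,466),(358,504))),("piece",.03,((228,362),(262,363),(259,399),(223,398))),("whole",.03,((176,459),(242,463),(240,501),(174,498))),("tray",.03,((369,331),(519,336),(512,556),(357,550)))):
    q=np.array([plane(T,tk(*p),z) for p in ps]);print(n,q[:,:2].tolist(),q.mean(0))
# track height: corner tray/track at slot mouth? use holes
print("top corners", plane(T,tk(35,318),.04),plane(T,tk(22,527),.04))
```

```text
handle(-,-) (array([ 0.4328, -0.283 ,  0.0995]), np.float64(0.0009355732862503317))
stand/flange corner nearest (array([ 0.4616, -0.2454,  0.0299]), np.float64(0.0005645146528768003)) flange(+,-)? (array([ 0.4715, -0.2781,  0.0294]), np.float64(0.0008915983078905371))
flange [[ 0.4617 -0.2451  0.03  ]
 [ 0.4713 -0.2784  0.03  ]
 [ 0.4258 -0.2936  0.03  ]
 [ 0.4146 -0.2602  0.03  ]] [ 0.4434 -0.2693  0.03  ]
[np.float64(0.03457264661290992), np.float64(0.047923220317208075), np.float64(0.035250301640994436), np.float64(0.0495106801454195)] [np.float64(17.73425599992144), np.float64(18.558667284801405)]
slots up [[0.5239843016346428, 0.19962111583496617], [0.5016682771215134, 0.198802148007986], [0.5221532397324475, 0.01070072237368784], [0.5013210670672191, 0.009778769079734753]] [0.5123 0.1047 0.04  ]
slots lo [[0.46411288107959775, 0.19970546015762747], [0.44179118171211634, 0.19899502936420882], [0.46306724725720727, 0.01101159712563321], [0.44101003075066647, 0.011208866029463159]] [0.4525 0.1052 0.04  ]
piece [[0.5239847179947598, 0.09322760597339362], [0.52402858756822, 0.07284572642253316], [0.5022303282075664, 0.07334423897151375], [0.502126896337358, 0.09481511280733025]] [0.5131 0.0836 0.03  ]
whole [[0.46477491753386346, 0.12038018981225727], [0.4637673509704909, 0.08115865192049194], [0.4413772428364411, 0.08102520908906462], [0.4417386654236434, 0.12001818512513744]] [0.4529 0.1006 0.03  ]
tray [[0.5455869892719147, 0.009966845908508888], [0.5454565893536966, -0.07969892733815773], [0.4145718585865443, -0.0786089670495197], [0.41522279940787277, 0.011349071623645117]] [ 0.4802 -0.0342  0.03  ]
top corners [0.5451 0.2096 0.04  ] [0.4205 0.2062 0.04  ]
```

Run:
```python
import cv2,numpy as np
s=cv2.imread("pics/scene0.png")
cv2.imwrite("pics/z1.png",cv2.convertScaleAbs(cv2.resize(s[140:220,220:355],None,fx=5,fy=5,interpolation=cv2.INTER_CUBIC),alpha=1.4,beta=20))
```

```text
(no output)
```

View pics/z1.png

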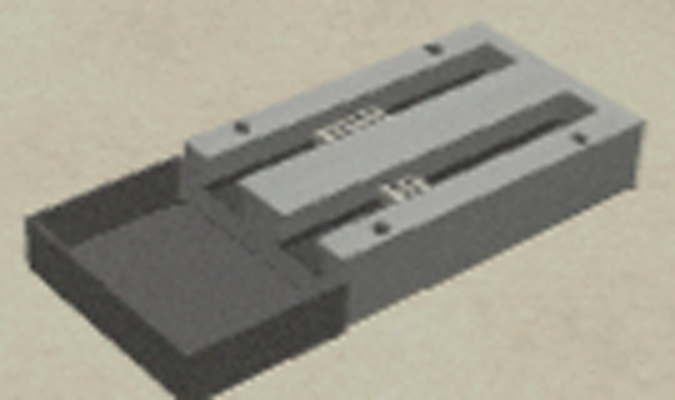

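The track zoom shows the two slots with the short piece in the nearer slot at (405,188), the whole cassette at (350,122), and screw holes at (382,228), (580,138) and (242,127). The scraper centre is about (0.4435, -0.2685), with the handle top at 0.0995 and the flange at 0.030. The text implies 0.100 and 0.030, so these agree. I'll check the track height the same way and plan the first move.

Create d.py:
```python
import sys,numpy as np
from bench import robot, imaging
from scipy.spatial.transform import Rotation as Ro
# usage: d.py x y z [yaw]: delta in present tool axes (turn done separately)
o=robot.get_obs();a=np.array([float(v) for v in sys.argv[1:]])
R=Ro.from_euler("xyz",o["ee_rot"])
print("t",round(o["time"],2),"pos",o["tool_pos"].round(4),"rot",np.round(o["ee_rot"],3),"q",np.round(o["joint_positions"],2))
print("tool delta",R.inv().apply(a[:3]-o["tool_pos"]).round(4))
if len(a)>3: print("turn",round(-((a[3]-o["ee_rot"][2]+np.pi)%(2*np.pi)-np.pi),4))
```

Run:
```python
from h import *
T=load("top0.npz");S=load("scene0.npz")
tk=lambda x,y:((x+.5)/3-.5+100,(y-300+.5)/3-.5+165)
sk=lambda x,y:((x+.5)/5-.5+220,(y+.5)/5-.5+140)
for a,b in(((313,341),(382,228)),((96,333),(580,138)),((303,524),(242,127)),((80,515),(432,48)),((245,380),(405,188)),((208,481),(350,122))): print(tri(T,tk(*a),S,sk(*b)))
```

```bash
python3 d.py .4435 -.2685 .20 .316
```

```text
(array([0.53590882, 0.04169095, 0.04027474]), np.float64(0.0007129122608753271))
(array([0.53705393, 0.17170348, 0.03989715]), np.float64(8.887553905629693e-05))
(array([0.42834891, 0.0422184 , 0.04063503]), np.float64(0.00010147107081475818))
(array([0.42839854, 0.17162685, 0.04050609]), np.float64(0.0013685781712029221))
(array([0.51156816, 0.08020781, 0.03398529]), np.float64(0.0036325084812637563))
(array([0.45062332, 0.09778524, 0.0340868 ]), np.float64(0.00480584551260914))
t 0.1 pos [0.147  0.5295 0.2044] rot [-3.14  -0.     2.871] q [ 1.2   0.09  1.37 -0.    1.68 -0.1 ]
tool delta [-0.4992 -0.6896  0.0057]
turn 2.5548
```

Units first: shifts go in shares of 0.75 m and turns go in shares of 360 degrees. So -0.0328 m / 0.75 = -0.0437, -0.0237 m / 0.75 = -0.0316.

Call:
{"op": "hand_motion", "data": {"steps": [0.094,-0.0316,-0.0437,0,0,0.094,-0.0316,-0.0437,0,0,0.094,-0.0316,-0.0437,0,0,0.094,-0.0316,-0.0437,0,0,0.094,-0.0316,-0.0437,0,0,0.094,-0.0316,-0.0437,0,0,0.094,-0.0316,-0.0437,0,0,0.094,-0.0316,-0.0437,0,0,0.094,-0.0316,-0.0437,0,0,0.094,-0.0316,-0.0437,0,0,0.094,-0.0316,-0.0437,0,0,0.094,-0.0316,-0.0437,0,0,0.094,-0.0316,-0.0437,0,0,0.094,-0.0316,-0.0437,0,0,0.094,-0.0316,-0.0437,0,0,0.094,-0.0316,-0.0437,0,0,0.094,-0.0316,-0.0437,0,0,0.094,-0.0316,-0.0437,0,0,0.094,-0.0316,-0.0437,0,0,0.094,-0.0316,-0.0437,0,0]}}

```text
time: 1.77
tool_pos: [0.4283, -0.2309, 0.2048]
ee_rot: [3.141, -0.001, 2.87]
wrist_force: [0.4, 0.8, 0.5]
width: 0.0946
finger_force: 0.0
```

Call:
{"op": "hand_motion", "data": {"steps": [0.094,0,0,0,0.0199,0.094,0,0,0,0.0199,0.094,0,0,0,0.0199,0.094,0,0,0,0.0199,0.094,0,0,0,0.0199,0.094,0,0,0,0.0199,0.094,0,0,0,0.0199,0.094,0,0,0,0.0199,0.094,0,0,0,0.0199,0.094,0,0,0,0.0199,0.094,0,0,0,0.0199,0.094,0,0,0,0.0199,0.094,0,0,0,0.0199,0.094,0,0,0,0.0199,0.094,0,0,0,0.0199,0.094,0,0,0,0.0199,0.094,0,0,0,0.0199,0.094,0,0,0,0.0199,0.094,0,0,0,0.0199,0.094,0,0,0,0.0199]}}

```text
time: 3.43
tool_pos: [0.4281, -0.2287, 0.2048]
ee_rot: [-3.14, 0.001, 0.365]
wrist_force: [-0.1, -0.3, -0.2]
width: 0.094
finger_force: 0.0
```

```bash
python3 d.py .4435 -.2685 .16 .316
```

Run:
```python
from bench import robot, imaging
import cv2,numpy as np
s=imaging.snapshot("wrist");np.savez("w1.npz",**s);cv2.imwrite("pics/w1.png",s["color"])
```

```text
t 3.43 pos [ 0.4281 -0.2287  0.2048] rot [-3.14e+00  1.00e-03  3.65e-01] q [-0.61 -0.06  1.52  0.    1.68  0.6 ]
tool delta [0.0002 0.0427 0.0448]
turn 0.0486
```

View pics/w1.png

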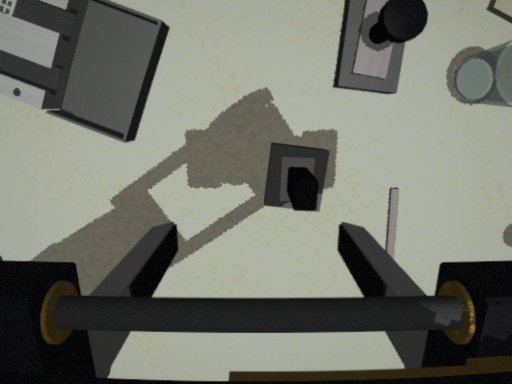

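The wrist view shows the scraper stand near (297,178) with its handle top at about (303,190). The knob tool at (400,20) is well clear. I'll align over the scraper.

In the tool's units: 0.0225 m / 0.75 = 0.03, 0.0213 m / 0.75 = 0.0284, 0.0486 rad / 6.2832 = 0.0077.

Call:
{"op": "hand_motion", "data": {"steps": [0.094,0,0,0,0.0077,0.094,0.0016,0.0284,0.03,0,0.094,0.0015,0.0284,0.03,0,0.094,0,0,0,0,0.094,0,0,0,0]}}

```text
time: 3.9
tool_pos: [0.4429, -0.2681, 0.1582]
ee_rot: [-3.137, 0.003, 0.323]
wrist_force: [-1.0, -0.6, 0.9]
width: 0.0939
finger_force: 0.0
```

```bash
python3 d.py .4435 -.2685 .056 .316
```

Run:
```python
from bench import robot, imaging
import cv2,numpy as np
s=imaging.snapshot("wrist");np.savez("w2.npz",**s);cv2.imwrite("pics/w2.png",s["color"])
from h import *
yaw=.316;c=np.array([.4435,-.2685]);R=np.array([[np.cos(yaw),-np.sin(yaw)],[np.sin(yaw),np.cos(yaw)]])
print([proj(s,[*(c+R@[a*.015,b*.011]),.1]).round(1).tolist() for a in(-1,1) for b in(-1,1)])
```

```text
t 3.9 pos [ 0.4429 -0.2681  0.1582] rot [-3.137e+00  3.000e-03  3.230e-01] q [-0.65  0.03  1.52  0.    1.59  0.59]
tool delta [0.0007 0.001  0.1022]
turn 0.0069
[[272.8, 225.8], [244.1, 225.6], [273.5, 187.8], [244.0, 187.5]]
```

View pics/w2.png

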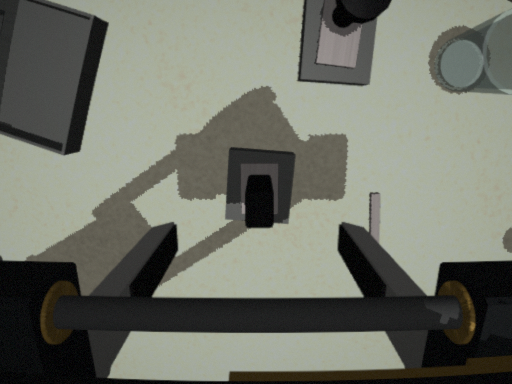

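The handle top at x 245–274, y 187–227 matches the predicted (244–273, 187–226), so it is centred between the fingers. I'll descend and grip.

In the tool's units: 0.025 m / 0.75 = 0.0333, 0.02 m / 0.75 = 0.0267, 0.007 rad / 6.2832 = 0.0011.

Call:
{"op": "hand_motion", "data": {"steps": [0.094,0.0009,0.0013,0.0267,0.0011,0.094,0,0,0.0333,0,0.094,0,0,0.0333,0,0.094,0,0,0.0267,0,0.094,0,0,0.016,0,0.05,0,0,0,0,0.03,0,0,0,0,0,0,0,0,0,0,0,0,0,0,0,0,0,0,0,0,0,0,0,0,0,0,0,0,0,0,0,0,0,0]}}

```text
time: 5.03
tool_pos: [0.4452, -0.2694, 0.0587]
ee_rot: [3.141, -0.0, 0.315]
wrist_force: [0.8, 0.1, -0.8]
width: 0.0443
finger_force: 0.0
```

```bash
python3 d.py .4435 -.2685 .14 -0.005
```

```text
t 5.03 pos [ 0.4452 -0.2694  0.0587] rot [ 3.141 -0.     0.315] q [-0.65  0.1   1.66  0.    1.39  0.6 ]
tool delta [-0.0013 -0.0014 -0.0813]
turn 0.3201
```

In the tool's units: -0.0015 m / 0.75 = -0.002.

Call:
{"op": "hand_motion", "data": {"steps": [0,-0.002,0,0,0,0,0,0,0,0,0,0,0,0,0,0,0,0,0,0,0,0,0,0,0,0,0,0,0,0,0,0,0,0,0]}}

```text
time: 5.62
tool_pos: [0.4435, -0.2697, 0.0583]
ee_rot: [-3.141, 0.0, 0.315]
wrist_force: [-0.0, 0.6, 0.7]
width: 0.0216
finger_force: 30.0
```

In the tool's units: -0.0375 m / 0.75 = -0.05, -0.025 m / 0.75 = -0.0333, 0.107 rad / 6.2832 = 0.017.

Call:
{"op": "hand_motion", "data": {"steps": [0,0,0,-0.016,0,0,0,0,-0.0333,0,0,0,0,-0.04,0,0,0,0,-0.0267,0.017,0,0,0,0,0.017,0,0,0,0,0.0169,0,0,0,0,0,0,0.0081,-0.0267,0,0,0,0.0081,-0.05,0,0,0,0.0081,-0.05,0,0,0,0.0081,-0.05,0,0,0,0.0081,-0.05,0,0,0,0.0081,-0.05,0,0,0,0.0081,-0.05,0,0,0,0.0081,-0.05,0,0,0,0.0081,-0.05,0,0,0,0.0081,-0.05,0,0,0,0.0081,-0.05,0,0,0,0,-0.02,0,0,0,0,0,0,0]}}

```text
time: 7.28
tool_pos: [0.5122, 0.1435, 0.1452]
ee_rot: [-3.14, 0.001, 0.003]
wrist_force: [-0.2, -0.2, -1.9]
width: 0.0213
finger_force: 30.0
```

```bash
python3 d.py .5125 .14 .105 -0.005
```

Run:
```python
from bench import robot, imaging
import cv2,numpy as np
from h import *
out=[]
for n in("scene","top"):
    s=imaging.snapshot(n);np.savez(n+"3.npz",**s)
    x,y=(290,110) if n=="scene" else (105,150)
    out.append(cv2.resize(s["color"][y:y+110,x:x+130],None,fx=3,fy=3,interpolation=cv2.INTER_CUBIC))
cv2.imwrite("pics/t3.png",cv2.convertScaleAbs(np.hstack(out),alpha=1.5,beta=20))
```

```text
t 7.28 pos [0.5122 0.1435 0.1452] rot [-3.14e+00  1.00e-03  3.00e-03] q [0.17 0.07 1.51 0.   1.56 1.73]
tool delta [0.0003 0.0035 0.0402]
turn 0.0082
```

View pics/t3.png

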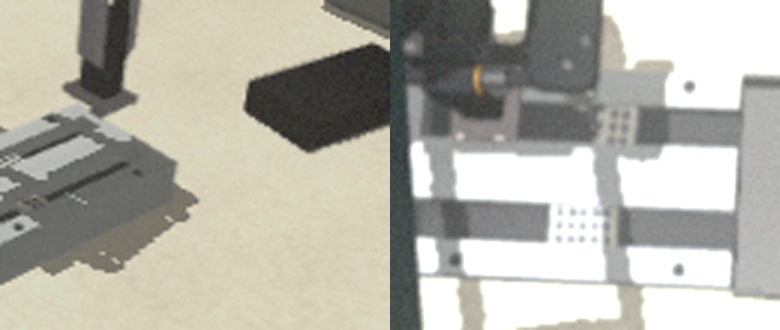

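The scene crop shows the flange held level, with corners near (62,88), (93,110) and (137,97). The top crop shows its near edge at y≈139, from x 450 to 518. I'll compare these with the prediction.

Run:
```python
from h import *
T=load("top3.npz");S=load("scene3.npz")
c=np.array([.5122,.1435])
for z in(.111,.117):
  for a in(-1,1):
    for b in(-1,1):
      p=[*(c+[a*.025,b*.018]),z];u=proj(S,p);v=proj(T,p)
      print(z,a,b,"scene",((u-[290,110])*3+1).round(0),"top",((v-[105,150])*3+[391,1]).round(0))
```

```text
0.111 -1 -1 scene [63. 90.] top [514. 142.]
0.111 -1 1 scene [95. 78.] top [448. 139.]
0.111 1 -1 scene [106. 116.] top [521.  51.]
0.111 1 1 scene [139. 102.] top [456.  49.]
0.117 -1 -1 scene [63. 84.] top [512. 140.]
0.117 -1 1 scene [95. 71.] top [445. 137.]
0.117 1 -1 scene [107. 109.] top [519.  48.]
0.117 1 1 scene [139.  95.] top [453.  46.]
```

In the tool's units: 0.02 m / 0.75 = 0.0267, 0.015 m / 0.75 = 0.02, 0.008 rad / 6.2832 = 0.0013.

Call:
{"op": "hand_motion", "data": {"steps": [0,0.0004,0.0047,0.0267,0.0013,0,0,0,0.0267,0,0,0,0,0.02,0,0,0,0,0.012,0,0,0,0,0,0,0,0,0,0.004,0,0,0,0,0.0027,0,0,0,0,0,0]}}

```text
time: 8.05
tool_pos: [0.5135, 0.1361, 0.0773]
ee_rot: [-3.141, -0.001, -0.013]
wrist_force: [-0.6, -0.2, -1.4]
width: 0.022
finger_force: 30.0
```

```bash
python3 d.py .5121 .005 .0753 -0.005
```

```text
t 8.05 pos [0.5135 0.1361 0.0773] rot [-3.141e+00 -1.000e-03 -1.300e-02] q [ 0.15  0.11  1.61 -0.    1.43  1.74]
tool delta [0.0003 0.1312 0.0019]
turn -0.008
```

In the tool's units: 0.01 m / 0.75 = 0.0133, 0.008 m / 0.75 = 0.0107, -0.008 rad / 6.2832 = -0.0013.

Call:
{"op": "hand_motion", "data": {"steps": [0,-0.0011,0,0.0027,-0.0013,0,0,0.0133,0,0,0,0,0.0133,0,0,0,0,0.0133,0,0,0,0,0.0133,0,0,0,0,0.0107,0,0,0,0,0.0107,0,0,0,0,0.0107,0,0,0,0,0.0107,0,0,0,0,0.0107,0,0,0,0,0.0107,0,0]}}

```text
time: 8.97
tool_pos: [0.5117, 0.0476, 0.0745]
ee_rot: [-3.141, -0.0, -0.005]
wrist_force: [0.1, 0.8, -1.4]
width: 0.0219
finger_force: 30.0
```

```bash
python3 d.py .5121 .005 .0753 -0.005
```

```text
t 8.97 pos [0.5117 0.0476 0.0745] rot [-3.141 -0.    -0.005] q [-0.02  0.07  1.65  0.    1.42  1.56]
tool delta [ 0.0006  0.0426 -0.0008]
turn 0.0002
```

In the tool's units: 0.008 m / 0.75 = 0.0107, 0.006 m / 0.75 = 0.008.

Call:
{"op": "hand_motion", "data": {"steps": [0,0.0007,0.0107,0,0,0,0,0.0107,0,0,0,0,0.0107,0,0,0,0,0.0107,0,0,0,0,0.008,0,0,0,0,0.0053,0,0,0,0,0,0,0,0,0,0,0,0,0,0,0,0,0]}}

```text
time: 9.72
tool_pos: [0.512, 0.0066, 0.0744]
ee_rot: [-3.141, 0.0, -0.005]
wrist_force: [-0.2, -0.7, -1.9]
width: 0.0216
finger_force: 30.0
```

```bash
python3 d.py .5123 .08 .0753 -0.005
```

Run:
```python
from bench import robot, imaging
import cv2,numpy as np
out=[]
for n in("scene","top"):
    s=imaging.snapshot(n)
    x,y=(215,120) if n=="scene" else (160,155)
    out.append(cv2.resize(s["color"][y:y+110,x:x+130],None,fx=3,fy=3,interpolation=cv2.INTER_CUBIC))
cv2.imwrite("pics/t4.png",cv2.convertScaleAbs(np.hstack(out),alpha=1.5,beta=20))
```

```text
t 9.72 pos [0.512  0.0066 0.0744] rot [-3.141  0.    -0.005] q [-0.1   0.07  1.66  0.    1.42  1.48]
tool delta [-0.     -0.0734 -0.0009]
turn 0.0004
```

View pics/t4.png

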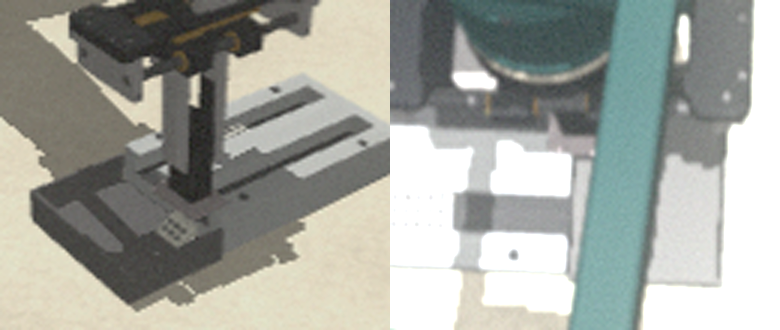

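The scene crop shows the piece out of the open end at about (180,228), tilted against the track's end. The whole cassette is unmoved. I'll push a few millimetres further so it drops flat, then draw back.

In the tool's units: -0.014 m / 0.75 = -0.0187, -0.012 m / 0.75 = -0.016.

Call:
{"op": "hand_motion", "data": {"steps": [0,0,0.008,-0.0007,0,0,0,0.008,0,0,0,0,0,0,0,0,0,0,0,0,0,0,0,0,0,0,0,0,0,0,0,0,-0.0107,0,0,0,0,-0.016,0,0,0,0,-0.0187,0,0,0,0,-0.0187,0,0,0,0,-0.0187,0,0,0,0,-0.016,0,0,0,0,-0.0107,0,0,0,0,0,0,0,0,0,0,0,0,0,0,0,0,0]}}

```text
time: 11.15
tool_pos: [0.5123, 0.0762, 0.0749]
ee_rot: [3.141, 0.0, -0.005]
wrist_force: [-0.5, 0.6, -1.3]
width: 0.022
finger_force: 30.0
```

```bash
python3 d.py .5123 .08 .0743 -0.005
```

Run:
```python
from bench import robot, imaging
import cv2,numpy as np
out=[]
for n in("scene","top"):
    s=imaging.snapshot(n)
    x,y=(215,120) if n=="scene" else (160,155)
    out.append(cv2.resize(s["color"][y:y+110,x:x+130],None,fx=3,fy=3,interpolation=cv2.INTER_CUBIC))
cv2.imwrite("pics/t5.png",cv2.convertScaleAbs(np.hstack(out),alpha=1.5,beta=20))
```

```text
t 11.15 pos [0.5123 0.0762 0.0749] rot [ 3.141  0.    -0.005] q [ 0.04  0.08  1.64 -0.    1.42  1.61]
tool delta [-0.0001 -0.0038  0.0006]
turn 0.0002
```

View pics/t5.png

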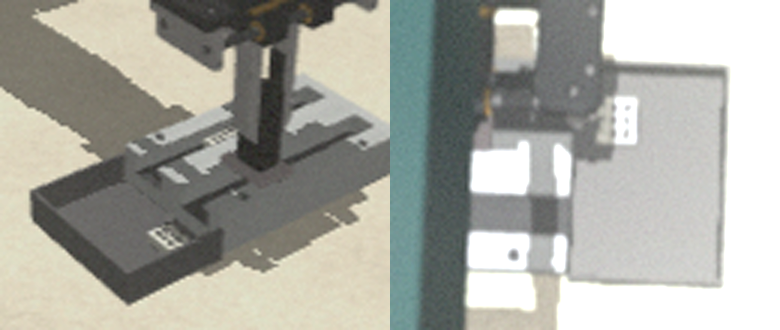

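The piece now lies flat in the tray at scene (168,237) and top (623,120). The scraper is upright in the slot. I'll settle the flange onto the lips and let go.

In the tool's units: 0.0007 m / 0.75 = 0.0009, 0.0005 m / 0.75 = 0.0007.

Call:
{"op": "hand_motion", "data": {"steps": [0,0,0,0.0009,0,0,0,0,0.0007,0,0,0,0,0,0,0,0,0,0,0,0,0,0,0,0]}}

```text
time: 11.67
tool_pos: [0.5126, 0.0759, 0.0743]
ee_rot: [3.141, -0.001, -0.005]
wrist_force: [-1.4, -1.8, 2.7]
width: 0.0219
finger_force: 30.0
```

Contact is made: the vertical force went from -1.3 to +2.7 N. I'll release, rise and check.

In the tool's units: -0.04 m / 0.75 = -0.0533, -0.03 m / 0.75 = -0.04.

Call:
{"op": "hand_motion", "data": {"steps": [0.03,0,0,0,0,0.05,0,0,0,0,0.06,0,0,0,0,0.06,0,0,0,0,0.06,0,0,0,0,0.06,0,0,0,0,0.06,0,0,0,0,0.06,0,0,-0.0133,0,0.06,0,0,-0.04,0,0.06,0,0,-0.0533,0,0.06,0,0,-0.0533,0,0.06,0,0,-0.04,0,0.06,-0.04,-0.0267,0,0,0.06,-0.0533,0,0,0,0.06,-0.0533,0,0,0,0.06,-0.0533,0,0,0,0.06,0,0,0,0,0.06,0,0,0,0,0.06,0,0,0,0]}}

```text
time: 13.25
tool_pos: [0.3632, 0.0971, 0.2248]
ee_rot: [-3.141, -0.003, -0.005]
wrist_force: [0.0, -0.7, -0.1]
width: 0.0601
finger_force: 0.0
```

Run:
```python
from bench import robot, imaging
import cv2,numpy as np
out=[]
for n in("scene","top"):
    s=imaging.snapshot(n)
    x,y=(215,110) if n=="scene" else (140,155)
    out.append(cv2.resize(s["color"][y:y+110,x:x+130],None,fx=3,fy=3,interpolation=cv2.INTER_CUBIC))
cv2.imwrite("pics/t6.png",cv2.convertScaleAbs(np.hstack(out),alpha=1.4,beta=20))
```

```text
(no output)
```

View pics/t6.png

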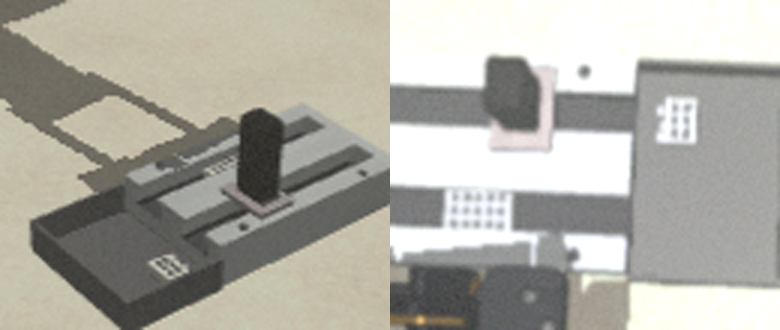

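The scraper stands upright in the slot with its flange on the lips. The piece is in the tray at top (680,120), and the whole cassette is still in its slot at (478,210). Handing in.

```bash
python3 -c "
from bench import robot, imaging
print(robot.close_job())"
```

```text
the job is handed in; nothing more can be done
None
```

The broken piece is in the catch tray, the scraper stands upright by itself in the slot, the whole cassette is still in its slot, and the job is handed in at about 13 s; no verdict was returned.

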